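# Switch off the wheel's control box and pop its fuse door

### The arm

A 6-joint arm with a two-finger parallel gripper is mounted at the origin on the work surface. World frame = base frame: x ahead of the robot, y to its left, z up, the work surface at z = 0. Lengths are in m, angles in rad, forces in N, time in s.
With the tool pointing down it reaches from about 0.375 to 0.825 m from the base axis. Payload 5.5 kg.
Tool frame: the origin (TCP) lies at the very end of the fingers, on their centre line; the grasp point (between the pads) lies 19 mm behind it (tcp_to_grasp is the distance from the TCP to the grasp point, in m); z points along the fingers, y is the line along which they close (so a half turn about z gives the same grasp; the last joint's range is limited). The gripper opens to 85 mm and grips with 20 to 120 N. Pads are 22 mm wide; open, the fingers measure 114 mm over their backs; the gripper's body (76 mm by 85 mm) begins 54 mm behind the grasp point. The pads swing forward as they close: fully open they stand 13 mm farther back than shut.
Start: joints at [-1.345, 0.314, -0.047, 1.21, 0, 1.571], TCP at [0.134, -0.585, 0.231] pointing down, gripper open.
Joint ranges: [-2.67, 2.67], [-0.69, 1.73], [-1.03, 1.25], [-2.08, 2.16], [-1.42, 1.45], [-3.14, 3.14]. Speed limits (rad/s): [2.39, 2.39, 3.01, 3.14, 3.14, 3.14].

### API

Orientations are given as a unit quaternion [w, x, y, z].
In Python, from plant import * gives the robot as it stands. Calls block until the motion is done:
- goto(position, orientation): joint-space move of the TCP to a pose.
- move_linear(position, rotation=None, velocity=0.15): straight line of the TCP; rotation=None keeps the orientation; velocity is the mean speed in m/s.
- goto_joints(angles): joint-space move.
- gripper_open() and gripper_close(f_grip=None): open the fingers fully, or close them until they stop; f_grip is the grip in N (None keeps the last).
- sleep(seconds).
- inverse_kinematics(position, orientation): joint angles nearest the present ones, or None.
- camera(name): name is "side" or "top" or "wrist"; returns a dict with "frame" (384x512x3 uint8, red, green, blue), "depth" (384x512 float32, m along the optical axis (not along the pixel's ray), 0 where there is no reading), "intrinsics" (3x3 intrinsics, pixels), "rvec" (rotation vector, rad) and "tvec" (3), from world to camera coordinates, as OpenCV has them; the wrist camera has in their place "mount" (4x4, takes a point from camera to tool coordinates, whose origin is the TCP and whose axes are the flange's). Camera axes: x right, y down, z forward; pixel columns grow to the right and rows downward; lengths in m; the calibration is good to about 2 mm. The wrist camera is an equidistant fisheye: a pixel r from the principal point sees the ray r / f radians off the axis. A picture is of the moment at which its call begins: read the wrist's pose just before it.
A pose or a line that the arm cannot do raises PlanningError and nothing moves.
- finish_job(): hands the job in; it is judged then, once.
Readings, each from a call of its own:
- get_time_s(): time.
- get_joint_pos(): joint angles.
- get_qd(): joint speeds.
- get_joint_efforts(): joint torques, N m.
- get_position(): TCP position.
- get_tool_rot(): TCP orientation.
- get_wrist_force(): force on the tool from outside, world axes, zero at the start.
- get_torque(): the same for the moment, N m.
- get_opening(): finger opening in m.
- get_gripper_force(): force on a finger pad.
Only numpy, scipy, OpenCV 4.12 (cv2) and the standard library are available. Lean on these libraries where they do the work, as an engineer would, in place of code of your own. Each camera call takes 0.05 s, during which the arm holds its last target. There are 200 camera calls.

### The job

The potter's wheel has gone dead and its fuses need checking. Using only a fingertip, switch the control box off by pressing down the raised near end of its rocker switch; then press the free edge of the closed fuse door lightly, once, so that its push latch lets go, and draw back so that it springs wide open and stays open. Leave the opened door and the fuses alone, do not turn the speed knob, and do not pick up or move the things lying around the box.

Things in the scene. Friction and masses are not known exactly. Their poses are not given: they have to be found in the camera images.
- console: the wheel's control box, a grey steel case fixed to the bench: 180 mm deep (x), 300 mm wide (y), its flat top (the deck) 90 mm above the bench. Origin: centre of its underside. Its x points from the near (robot's) side to the far side, y left, z up; turned by up to 0.35 rad. On the deck: fuse door left, speed knob middle, rocker switch right; a fixed lamp 70 mm behind the rocker, 10 mm tall.
- rocker (a joint): mains rocker switch, a black paddle 30 mm long (box's x), 21 mm wide, slightly V-shaped on top, in a bezel 2.5 mm high; pivot at deck height, at (-20, -105) mm in the box's frame. Rad: +0.21 = on (the start: far end down, near end 11 mm above the deck), -0.21 = off (near end down, 5 mm above the deck). It snaps over its middle (0) and stays; the near end takes 3 to 4 N.
- rocker_near_end (a point): point on top of the rocker's near half, mid-width, 12 mm from the pivot (3 mm from the near end); moves with the rocker. Pressed here, or up to 5 mm further towards the near side, some 6 to 7 mm straight down (its stop is just below that), it goes off.
- fuse_door (a joint): fuse door, black cap 66 mm (box's x) by 76 mm (y), hinged at its far edge, top 8 mm above the deck when shut. Rad: 0 to 0.01 = shut, latched; -0.095 = pressed in to the stop (free edge 2 mm above the deck); 1.65 = sprung open, just past upright. Push-push latch: pressed past -0.07 (3 N) and let go, the door swings open by itself in 1 s as the finger leaves upwards; a second press latches it.
- door_press (a point): centre of the ribbed thumb patch on top of the fuse door, over the latch: 15 mm from the free (near) edge, 52 mm from the hinge, mid-width; moves with the door. The latch lets go when this point has been pressed about 4 mm down; the stop is at 5 mm.
- door_hinge (a point): middle of the door's hinge axis, fixed on the box, 4.5 mm above the deck; the axis runs along the box's y.
- fuses: two white ceramic cartridge fuses with metal ends, in clips at the bottom of the well under the fuse door, about 25 mm below the deck; fixed. Origin: under their middle, on the well's floor. To be left alone.
- knob_pointer (a point): outer end of the white pointer line on top of the speed knob, 14 mm from the knob's axis. The knob is round, 36 mm across, 19 mm tall, its axis at (15, -20) mm in the box's frame; its angle varies. To be left as it is.
- mug_mid (a point): centre (half-way up) of a terracotta mug standing on the bench beside the box, 80 mm across plus handle, 95 mm tall. Leave alone.
- carton_mid (a point): centre of a cardboard carton of spare fuses lying on the bench beside the box, 70 x 45 x 25 mm. Leave alone.
- loop_tool_mid (a point): middle of a wooden-handled loop tool lying on the bench in front of the box, 170 mm long, 14 mm thick. Leave alone.
- rib_mid (a point): middle of a flat wooden rib lying on the bench behind the box, 45 x 130 x 7 mm. Leave alone.

How it is judged:
On the way, in this order (a step that is already met when the one before it is completed fails the run):
1. the rocker switch is off (near end down) (value of joint rocker below -0.15 rad), for 0.2 s.
2. the fuse door is pressed in (value of joint fuse_door below -0.05 rad), for 0.02 s.
3. the fuse door has sprung wide open and stays there (value of joint fuse_door above 1.45 rad), for 0.5 s.
At the end, for the whole second after the job is handed in: The rocker is off (below -0.15 rad) and the fuse door stands open by itself (beyond 1.45 rad of 1.65) and at rest, with the robot clear of everything (value of joint rocker below -0.15 rad and value of joint fuse_door above 1.45 rad and velocity of joint fuse_door between -0.05 and 0.05 rad/s); the robot touches nothing.
It fails at once if the fuse door opens (over 0.1 rad) while the switch is not off (value of joint fuse_door above 0.1 rad and value of joint rocker above -0.1 rad).
It fails at once if the robot touches the fuses, or touches the fuse door once it stands open (beyond 1.3 rad): it is pressed once and then left alone ((value of joint fuse_door above 1.3 rad and contact force between any of the fingers, the arm and fuse_door above 0.3 N) or contact force between any of the fingers, the arm and fuses above 0.3 N).
It fails at once if the fuse door is pressed with more than 50 N (contact force between the fingers and fuse_door above 50 N).
It fails at once if the speed knob is turned (pointer moved more than 4 mm) (distance of knob_pointer from where it was at the start of the episode above 0.004 m).
It fails at once if a thing around the box is picked up or moved by more than 15 mm (distance of any of mug_mid, carton_mid, loop_tool_mid, rib_mid from where it was at the start of the episode above 0.015 m).
It also fails if it takes over 40 s, if anything falls off the work surface, if the arm or the gripper's body presses on something with over 40 N, if the wrist force passes 120 N, or if a joint passes its speed limit or range.

## Working session

There is one attempt and no reset: what is moved stays moved. The work goes in short steps, each a Python script; the robot and the scene stay as the last script left them, time stands still between calls to the robot, and variables do not carry over. Pictures are saved under pics/ and viewed, at most 10 in all, crops included, and the job is handed in when it is done.

```bash
mkdir -p pics; cat > h.py <<'E'
from plant import *
import numpy as np, cv2
def snap(n):
    c=camera(n); np.savez(f'{n}.npz',**{k:np.array(v) for k,v in c.items()}); return c
def world(c,u,v,d=None):
    K=np.array(c['intrinsics']);d=c['depth'] if d is None else d
    R=cv2.Rodrigues(np.array(c['rvec'],float))[0];t=np.array(c['tvec'],float).ravel()
    z=d[v,u]; p=np.stack([(u-K[0,2])/K[0,0]*z,(v-K[1,2])/K[1,1]*z,z],-1)
    return (p-t)@R
E
python3 - <<'E'
from h import *
for n in ('top','side'):
    c=snap(n)
    cv2.imwrite(f'pics/{n}.png',cv2.resize(c['frame'][...,::-1],(800,600)))
c=np.load('top.npz')
v,u=np.mgrid[0:384,0:512]; P=world(c,u,v)
m=(abs(P[...,2]-.09)<.004)&(c['depth']>0)
q=P[m]; print(len(q),np.median(q,0)); r=cv2.minAreaRect((q[:,:2]*1000).astype(np.float32)); print(r)
print(c['tvec'],c['rvec'],get_time_s(),get_tool_rot())
E
```

```text
5289 [0.55749314 0.11515759 0.0895116 ]
((382.105712890625, 302.23968505859375), (986.4110717773438, 579.7489624023438), 86.26258850097656)
[0.02661067 0.58137969 1.06242664] [ 2.15707522 -2.16330381  0.15308437] 0.1 [-7.33812881e-04  9.93633867e-01  1.12655209e-01 -6.26880812e-05]
```

View pics/top.png

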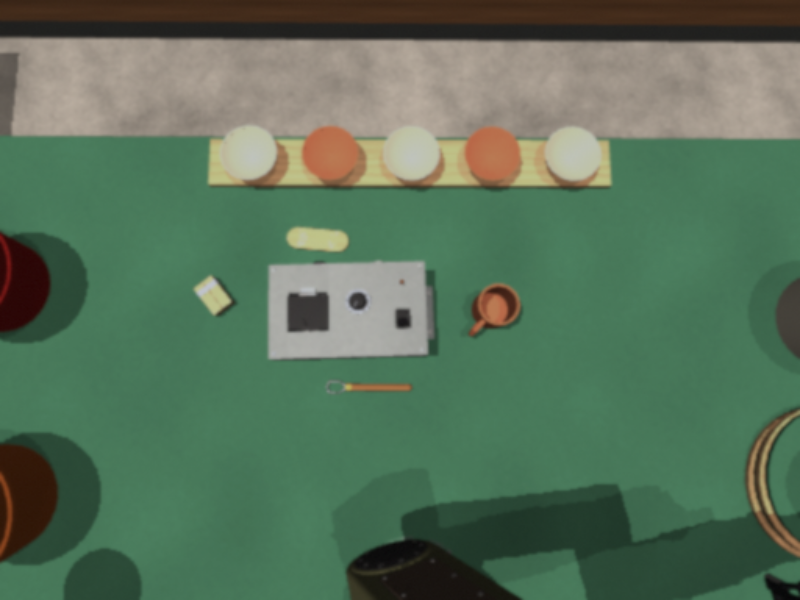

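View pics/side.png

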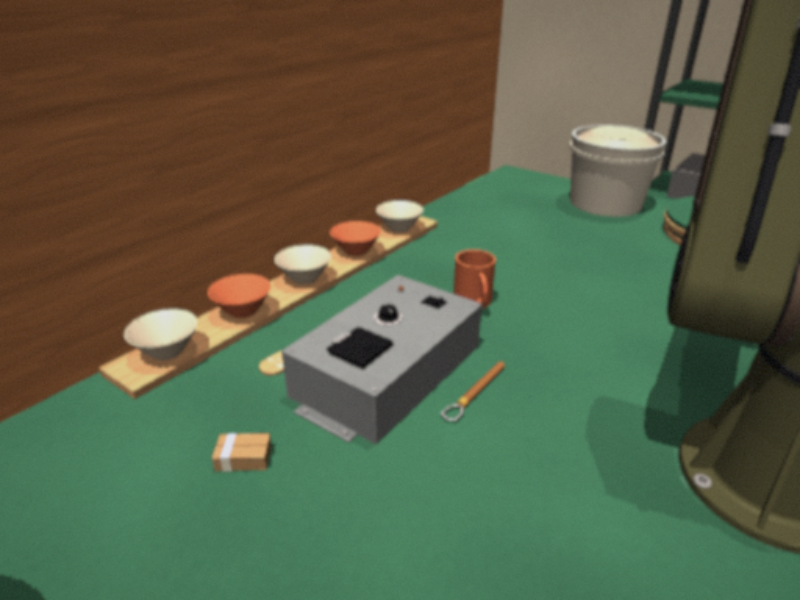

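The top view shows the box (268–428, 262–358), with the door at (308,312), the knob at (358,301) and the rocker at (403,318). The loop tool is at (370,387), the mug at (497,307), the carton at (213,295) and the rib at (317,240). Next I'll fit the box pose from depth.

```bash
cat > fit.py <<'E'
from h import *
c=np.load('top.npz')
v,u=np.mgrid[0:384,0:512]; P=world(c,u,v)
# deck component: large blob near median
m=((abs(P[...,2]-.094)<.016)&(c['depth']>0)).astype(np.uint8)
n,l,s,ce=cv2.connectedComponentsWithStats(m)
k=l[246,0] if 0 else l[int(340*.64),int(380*.64)]
q=P[l==k]; r=cv2.minAreaRect((q[:,:2]*1000).astype(np.float32)); print(r,s[k], cv2.boxPoints(r))
for nm,(x,y) in dict(door=(308,312),knob=(358,301),rock=(403,318),lamp=(402,282),doornear=(308,328),doorfar=(308,297)).items():
    print(nm,world(c,int(x*.64),int(y*.64)))
E
python3 fit.py
```

```text
((561.16552734375, 123.82369995117188), (180.59320068359375, 300.93951416015625), 1.3369022607803345) [ 172  168  102   62 6023] [[467.38287  272.14578 ]
 [474.4041   -28.711834]
 [654.9482   -24.498383]
 [647.92694  276.35922 ]]
door [0.55683315 0.1974822  0.09745727]
knob [0.57642267 0.10263396 0.10554254]
rock [0.54500842 0.02015618 0.09272045]
lamp [0.61296403 0.01999027 0.10022123]
doornear [0.52723865 0.19700763 0.09713408]
doorfar [0.58365938 0.19793359 0.09761083]
```

The rectangle comes out at 180.6 × 300.9 mm, which matches the real box. Its centre is (0.561, 0.124) with a yaw of 0.023, and the predicted rocker pivot (0.5436, 0.0183) agrees with the picture. Next I'll close the fingers, hover and take a closer look.

```bash
cat >> h.py <<'E'
YAW=0.0233; C0=np.array([.5612,.1238]); Q=[0,np.cos(YAW/2),np.sin(YAW/2),0]
def box(x,y,z):
    c,s=np.cos(YAW),np.sin(YAW); return [C0[0]+c*x-s*y,C0[1]+s*x+c*y,.09+z]
def boxinv(P):
    c,s=np.cos(YAW),np.sin(YAW); d=np.asarray(P)[...,:2]-C0
    return np.stack([c*d[...,0]+s*d[...,1],-s*d[...,0]+c*d[...,1],P[...,2]-.09],-1)
E
python3 - <<'E'
from h import *
from scipy.spatial.transform import Rotation as Ro
gripper_close(20)
goto(box(-.06,-.03,.15),Q)
p=np.array(get_position());q=get_tool_rot();c=camera('wrist')
R=Ro.from_quat([q[1],q[2],q[3],q[0]]).as_matrix();K=c['intrinsics'];M=np.array(c['mount'])
v,u=np.mgrid[0:384,0:512].astype(float);x=(u-K[0][2])/K[0][0];y=(v-K[1][2])/K[1][1];th=np.hypot(x,y)
k=np.tan(np.minimum(th,1.5))/np.maximum(th,1e-9);z=c['depth']
pc=np.stack([x*k*z,y*k*z,z],-1);P=(pc@M[:3,:3].T+M[:3,3])@R.T+p
B=boxinv(P)
# orthographic map of box frame via depth: 2.5 px/mm
W=np.zeros((500,800,3),np.uint8);H=np.full((500,800),np.nan)
r=(250-B[...,0]*2500).round();cc=(400-B[...,1]*2500).round()
ok=(z>0)&(r>=0)&(r<500)&(cc>=0)&(cc<800)&(abs(B[...,2])<.03)
W[r[ok].astype(int),cc[ok].astype(int)]=c['frame'][ok][:,::-1]
W=cv2.dilate(W,np.ones((4,4)))
cv2.imwrite('pics/ortho.png',W);cv2.imwrite('pics/wrist.png',cv2.resize(c['frame'][...,::-1],(800,600)))
np.save('B.npy',B)
def prof(y,x0,x1,xs=.005):
    for a in np.arange(x0,x1,xs):
        s=ok&(abs(B[...,1]-y)<.006)&(abs(B[...,0]-a)<xs/2)
        print(round(a*1e3),s.sum(),np.round(np.median(B[s][:,2])*1e3,1) if s.any() else None,end=' | ')
    print()
prof(-.105,-.045,.01); prof(.072,-.06,.06)
print(get_position(),get_time_s(),get_wrist_force(),get_opening())
E
```

```text
-45 51 0.7 | -40 50 1.1 | -35 40 4.4 | -30 58 10.1 | -25 63 8.0 | -20 62 6.0 | -15 55 5.4 | -10 55 5.1 | -5 57 4.7 | 0 59 0.7 | 5 59 0.8 | 
-60 50 0.3 | -55 44 0.7 | -50 51 0.6 | -45 46 0.5 | -40 42 0.4 | -35 48 9.0 | -30 54 9.4 | -25 56 9.0 | -20 55 9.0 | -15 55 8.8 | -10 58 8.9 | -5 53 8.4 | 0 57 8.6 | 5 54 8.6 | 10 58 8.7 | 15 56 8.7 | 20 55 8.4 | 25 56 8.6 | 30 55 8.5 | 35 52 3.5 | 40 55 3.5 | 45 55 0.4 | 50 51 0.4 | 55 53 0.4 | 
[0.50199386 0.09215321 0.23999953] 4.6917 [ 0.16897775  0.38286143 -0.36113434] 0.000233401462204813
```

View pics/ortho.png

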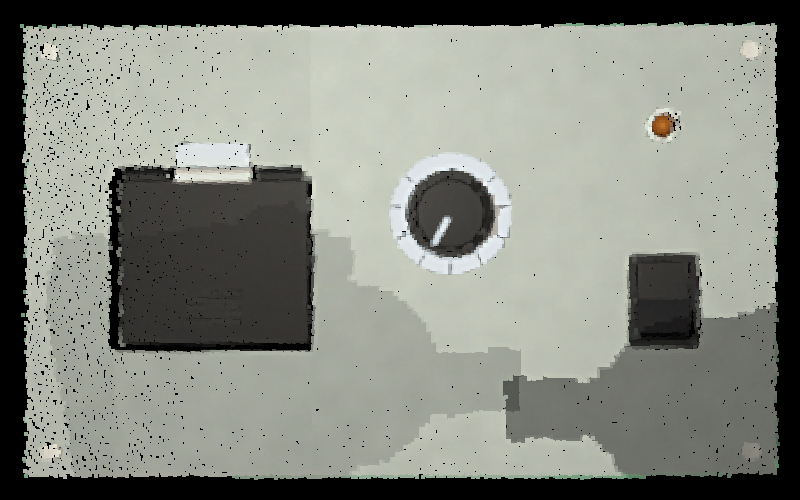

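View pics/wrist.png

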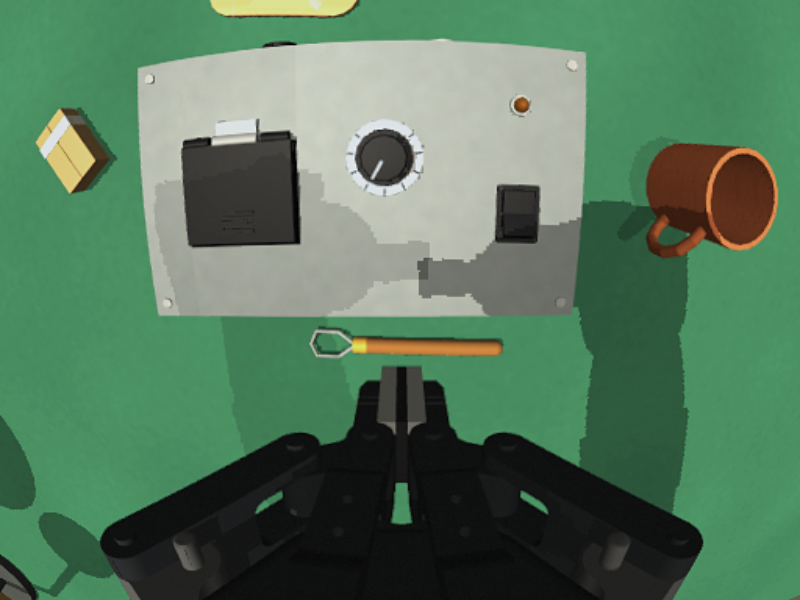

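Both views show the rocker centred on box (-20,-106) mm (ortho 665,301), with its near end up at 10 mm. The door spans x -40..+28 mm with its ribs at (213,305), so the press point is about (-25,74.5) mm. I'll press the rocker first, watching the wrist force.

```bash
cat > rock.py <<'E'
from h import *
x,y=-.036,-.106
goto(box(x,y,.05),Q)
move_linear(box(x,y,.016),velocity=.08)
f0=np.array(get_wrist_force())
for z in np.arange(.013,.0029,-.001):
    move_linear(box(x,y,z),velocity=.03)
    f=np.array(get_wrist_force())-f0
    print(round(z*1e3,1),np.round(f,1),round(get_position()[2]-.09,4))
    if f[2]>9: break
sleep(.2)
move_linear(box(x,y,.06),velocity=.15)
move_linear(box(-.06,-.0,.13),velocity=.25)
p=get_position();c=camera('wrist')
cv2.imwrite('pics/w2.png',c['frame'][120:250,60:400,::-1].repeat(2,0).repeat(2,1))
print(get_time_s())
E
python3 rock.py
```

```text
13.0 [-0.1 -0.1  0.1] 0.0132
12.0 [-0.9  0.3  0.7] 0.012
11.0 [-1.  -1.   0.4] 0.0109
10.0 [-1.1 -0.4  2. ] 0.01
9.0 [-1.4  0.1  1.4] 0.0089
8.0 [-1.5  0.5  0.9] 0.0079
7.0 [-0.3 -0.1 -1.3] 0.0069
6.0 [ 0.6 -0.2 -0.1] 0.0059
5.0 [-1.  -0.3 -0.9] 0.0049
4.0 [-3.2 -0.4  5.1] 0.0046
3.0 [-6.  -0.2 12.4] 0.0044
10.0417
```

View pics/w2.png

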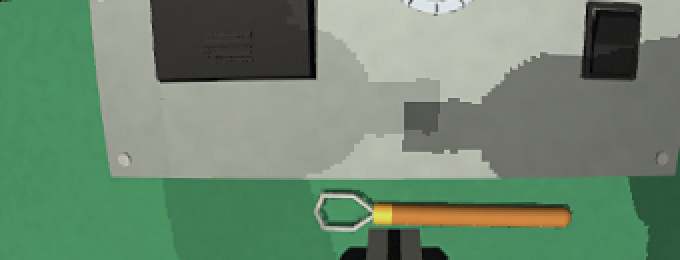

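The rocker at (612,40) has changed shading, and the force trace shows a snap at 7 mm and the stop at 4.5 mm, so it is off. Next is the door.

```bash
cat > door.py <<'E'
from h import *
x,y=-.027,.0745
goto(box(x,y,.05),Q)
move_linear(box(x,y,.013),velocity=.08)
f0=np.array(get_wrist_force())
for z in np.arange(.010,-.0001,-.001):
    move_linear(box(x,y,z),velocity=.03)
    f=np.array(get_wrist_force())-f0
    print(round(z*1e3,1),np.round(f,1),round(get_position()[2]-.09,4))
    if f[2]>9: break
move_linear(box(x-.06,y,.09),velocity=.25)
move_linear(box(-.14,y-.05,.15),velocity=.25)
sleep(1)
c=camera('wrist')
cv2.imwrite('pics/w3.png',cv2.resize(c['frame'][...,::-1],(640,480)))
print(get_time_s())
E
python3 door.py
```

```text
10.0 [ 1.2 -0.8 -0.9] 0.0102
9.0 [ 1.  -1.3  0.1] 0.009
8.0 [ 1.1 -1.1  0.8] 0.0082
7.0 [ 0.9 -0.2  1.9] 0.0071
6.0 [0.6 0.2 2.3] 0.006
5.0 [ 0.6 -0.7  2.3] 0.005
4.0 [ 0.7 -0.7  2.1] 0.004
3.0 [-0.4  0.5  3.6] 0.0032
2.0 [-2.8 -0.5  9.4] 0.0029
15.5833
```

View pics/w3.png

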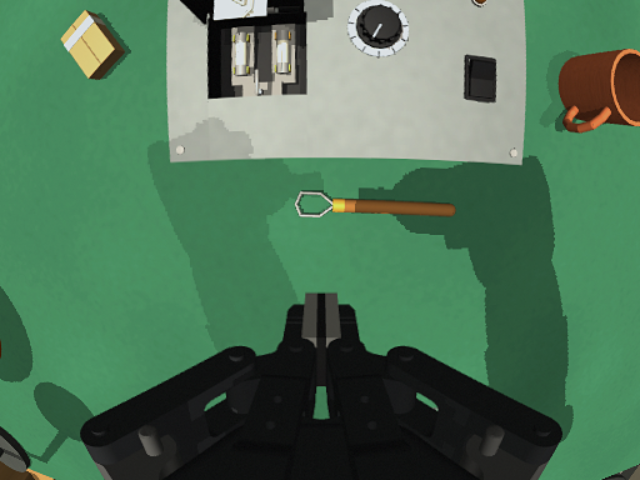

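The door stands open with the fuses in view at (262,52), the rocker at (481,78) is off, and the robot is clear of everything.

```bash
python3 -c "
from plant import *
print(finish_job())"
```

```text
the job is handed in; nothing more can be done
None
```

The rocker is switched off, the fuse door was pressed once and sprang open, nothing else appeared disturbed in the last picture, and I handed the job in at about 16 s; no verdict came back.

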